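# Build the cutter stack on the arbor stand

## Robot

A 7-joint arm with a two-finger parallel gripper is mounted at the origin on a cart in front of the work surface, level with it; the furniture and walls round the work are solid. World frame = base frame: x ahead of the robot, y to its left, z up, the work surface at z = 0. Lengths are in m, angles in rad, forces in N, time in s.
With the tool pointing down it reaches from about 0.425 to 0.925 m from the base axis. Payload 6.8 kg.
Tool frame: the origin (TCP) lies at the very end of the fingers, on their centre line; the grasp point (between the pads) lies 19 mm behind it; z points along the fingers, y is the line along which they close (so a half turn about z gives the same grasp; the last joint's range is limited). The gripper opens to 85 mm and grips with 20 to 120 N. Pads are 22 mm wide; open, the fingers measure 114 mm over their backs; the gripper's body (76 mm by 85 mm) begins 54 mm behind the grasp point. The pads swing forward as they close: fully open they stand 13 mm farther back than shut.
Start: joints at [1.217, 0.477, 0.022, 1.555, -0.011, 1.109, -0.083], TCP at [0.164, -0.655, 0.231] pointing down, gripper open.
Joint ranges: [-2.96, 2.96], [-0.34, 2.1], [-1.41, 1.46], [0.24, 2.44], [-1.37, 4.51], [0.17, 1.92], [-2.96, 2.96]. Speed limits (rad/s): [2.39, 2.39, 3.14, 3.14, 3.14, 3.14, 3.14].

## Interface

Orientations are given as a unit quaternion [w, x, y, z].
In Python, from station import bot, vision, monitor gives the robot as it stands (bot), with the cameras (vision) and the readings (monitor).
- The arm moves only by the shell command python3 nudge.py 'ROWS' [FORCE]. ROWS is one flat JSON list of numbers that holds 1 to 20 rows one after another, with no inner brackets; each row has 5 numbers: dx, dy, dz in shares of the most that a row can go, 1 being 50 mm, then a turn about the tool's z in units of 0.25 rad, then the opening from 0.0 (shut) to 1.0 (fully open); each row shifts and turns the commanded pose from where the row before left it, along the tool's axes as they then stand; what a row does not reach is not made up. A row lasts 1/10 s, in which the tool goes at most 0.05 m and 0.15 rad, less where a joint would pass 70% of its speed; a pose out of reach is approached as far as the arm can. The fingers move at their own pace and stop on an object; FORCE is the grip in N (left out, the last holds). Time passes only in rows, so rows that do not move let the fingers close. It prints the time, the measured TCP pose, the force, the opening and the grip force at its end. Input that does not fit is refused with a message, and nothing moves.
- monitor.get_obs(): the state, without advancing time (a new reading comes with each control period).
- vision.read_camera(name): name is "scene" or "top" or "wrist"; returns the picture (400x640x3 uint8, blue, green, red); there is no depth.
- vision.camera_info(name): a dict with "vertical_fov" (degrees; the focal length in pixels is half the picture's height over the tangent of half this angle, whatever the lens; pixels are square), "cx", "cy" (the principal point, pixels), "view" (4x4, takes a point from world to camera coordinates); the wrist camera has in their place "hand_eye" (4x4, takes a point from camera to tool coordinates, whose origin is the TCP and whose axes are the flange's). Camera axes: x right, y up, looking along -z (the intrinsics and any distortion apply to the point x, -y, -z); pixel columns grow to the right and rows downward; lengths in m; the calibration is good to about 2 mm. A picture is of the moment at which its call begins: read the wrist's pose just before it. camera_info takes no time and is no camera call.
- bot.hand_in(): hands the job in; it is judged then, once.
The state is a dict: "t": time; "q": joint angles; "joint_vel": joint speeds; "joint_torque": joint torques, N m; "eef_pos": TCP position; "tool_rot": TCP orientation; "contact_force": force on the tool from outside, world axes, zero at the start; "torque": the same for the moment, N m; "gripper_width": opening from 0.0 (shut) to 1.0 (fully open); "grasp_force": force on a finger pad.
Only numpy, scipy, OpenCV 4.12 (cv2) and the standard library are available. Lean on these libraries where they do the work, as an engineer would, in place of code of your own. Each camera call takes 0.05 s, during which the arm holds its last target. There are 200 camera calls.

## Task

Make up the grooving cutter set on the arbor stand: slide over its post first the blue spacer, then the red toothed cutter with its hub upward, then the brass spacer, and last the white spindle nut, each lying flat on the one before. Leave the black spacer, the slim steel collet, the tape measure and the marker where they are.

Things in the scene. Friction and masses are not known exactly. Their poses are not given: they have to be found in the camera images.
- arbor: Arbor stand, fixed to the table: round dark steel base, 84 mm diameter and 14 mm high, with a plain bright upright post of 12 mm diameter in its middle. The post's top is 72 mm above the table; its last 6 mm taper to 6 mm diameter. Origin: on the post's axis at the underside of the base (table height); z up along the post. It stands in a different place each time.
- blue_spacer: Loose blue ring, 52 mm outside diameter, 14 mm high, bore 18 mm right through. Lies flat on the table. Origin: on the bore's axis at the underside; z up along the bore. Grip it across its outside.
- cutter: Loose red grooving cutter: a red disc, 60 mm diameter and 6 mm thick, with eight small dark teeth on its rim (66 mm over the teeth), and on its middle a bright steel hub of 34 mm diameter that rises to 20 mm above the underside. Bore 18 mm right through. Lies flat, hub up. Origin: on the bore's axis at the underside of the disc; z up along the bore. Grip it by the hub, fingertips above the disc.
- brass_spacer: Loose brass ring, 44 mm outside diameter, 12 mm high, bore 18 mm right through. Lies flat on the table. Origin: on the bore's axis at the underside; z up along the bore. Grip it across its outside.
- nut: Loose white spindle nut, round, 50 mm diameter, 28 mm high, black slots round the rim, with an open bore of about 17 mm that goes over the post. Stands upright on the table, the way it belongs on the stack. Origin: on its axis at the underside; z up. Grip it across its rim.
- black_spacer: Loose black ring of the same size as the blue one (52 mm diameter, 14 mm high); not wanted in this stack, leave it. Origin: centre of the underside, z up.
- collet: Loose slim steel spring collet standing upright, 26 mm diameter and 37 mm high, half as wide as the nut; leave it. Origin: centre of the underside, z up.
- tape_measure: Loose yellow pocket tape measure, 38 x 90 mm and 66 mm high; leave it. Origin: centre of the underside, long side along its y.
- marker: Loose felt marker, black and white, 126 mm long, 18 mm thick, lying on the table; leave it. Origin: centre of the underside, long side along its y.

How it is judged:
By the outcome, as a careful person would: the job done as asked, in the order asked, and still so for the second after the job is handed in, with the robot touching nothing.
It also fails if it takes over 106 s, if anything falls off the work surface, if the arm or the gripper's body presses on something with over 40 N, if the wrist force passes 120 N, or if a joint passes its speed limit or range.

## Working session

There is one attempt and no reset: what is moved stays moved. The work goes in short steps, Python scripts to look and compute and a shell command to move; the robot and the scene stay as the last step left them, time stands still between calls to the robot, and variables do not carry over. Pictures are saved under pics/ and viewed, at most 14 in all, crops included, and the job is handed in when it is done.

```bash
ls; mkdir -p pics; python3 - <<'E'
from station import bot, vision, monitor
import cv2,numpy as np
o=monitor.get_obs();print(o)
for n in("scene","top","wrist"):
    print(n,vision.camera_info(n)); cv2.imwrite(f"pics/{n}0.png",vision.read_camera(n))
E
```

```text
nudge.py
pics
station.py
{'t': 0.0, 'q': array([ 1.2169259 ,  0.47783996,  0.02230663,  1.55646071, -0.01148189,
        1.10927617, -0.08313924]), 'joint_vel': array([-0.00084589,  0.00040323,  0.00072666, -0.001379  , -0.00096434,
        0.00070982, -0.000321  ]), 'joint_torque': array([ 7.30100764e-04, -5.96436274e+01,  1.60831690e+00, -2.81185913e+01,
        1.24618207e-02,  9.42971790e-03, -5.51646302e-07]), 'eef_pos': array([ 0.16408592, -0.65414119,  0.23029444]), 'tool_rot': array([-9.09929943e-04,  9.92457470e-01,  1.22585924e-01, -1.83149229e-04]), 'contact_force': array([ 0.2742423 , -0.04257311, -0.27782147]), 'torque': array([-0.00402979, -0.00333632, -0.01860254]), 'grasp_force': 0.0, 'gripper_width': 1.0006239296846673}
scene {'vertical_fov': 44.52486802330172, 'cx': 311.6300376540437, 'cy': 195.60823080960168, 'view': array([[-0.82451291, -0.56556978, -0.01758652,  0.3923175 ],
       [ 0.3811634 , -0.57811095,  0.72145838, -0.2889164 ],
       [-0.41820201,  0.58814841,  0.69223444, -1.00087679],
       [ 0.        ,  0.        ,  0.        ,  1.        ]])}
top {'vertical_fov': 43.9234150263964, 'cx': 320.59512811126024, 'cy': 193.54666026425951, 'view': array([[-0.02066448, -0.99952287,  0.02295665, -0.07497113],
       [ 0.99713462, -0.01893296,  0.0732399 , -0.54519462],
       [-0.07277032,  0.02440434,  0.9970501 , -1.28052151],
       [ 0.        ,  0.        ,  0.        ,  1.        ]])}
wrist {'vertical_fov': 66.70020475146421, 'cx': 324.45382118173313, 'cy': 198.5730215835727, 'hand_eye': array([[-6.58511294e-04,  9.54151527e-01,  2.99323286e-01,
         7.63278365e-02],
       [ 9.99999545e-01,  4.21765985e-04,  8.55537636e-04,
        -4.38993619e-04],
       [ 6.90068162e-04,  2.99323713e-01, -9.54151371e-01,
        -1.43732549e-01],
       [ 0.00000000e+00,  0.00000000e+00,  0.00000000e+00,
         1.00000000e+00]])}
```

View pics/scene0.png

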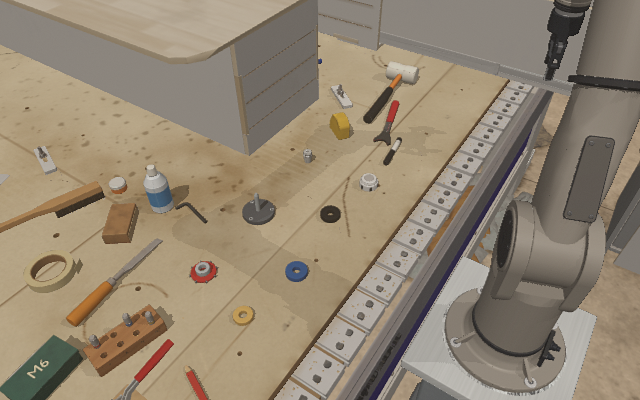

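View pics/top0.png

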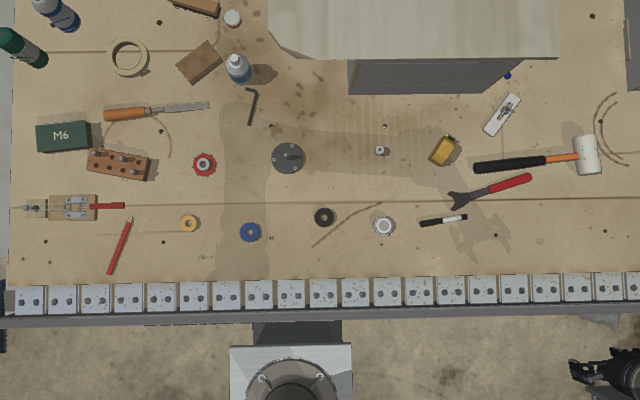

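The scene view shows blue (297,271), cutter (204,271), brass (243,315), nut (369,182), arbor (258,210) and black (330,214). In the top view they are at blue (250,232), cutter (204,164), brass (189,223), nut (383,225) and arbor (288,158). Next I'll triangulate from both views.

```bash
cat > h.py <<'E'
import cv2,numpy as np
from scipy.spatial.transform import Rotation as R
from scipy.optimize import least_squares
from station import bot, vision, monitor
def tool():
    o=monitor.get_obs(); T=np.eye(4); T[:3,:3]=R.from_quat(o["tool_rot"],scalar_first=True).as_matrix(); T[:3,3]=o["eef_pos"]; return T
def cam(n,T=None):
    i=vision.camera_info(n); f=200/np.tan(np.radians(i["vertical_fov"])/2)
    V=i["view"] if n!="wrist" else np.linalg.inv(T@i["hand_eye"])
    return f,i["cx"],i["cy"],V
def proj(c,p):
    f,cx,cy,V=c; q=V[:3,:3]@np.asarray(p)+V[:3,3]; return np.array([cx+f*q[0]/-q[2],cy-f*q[1]/-q[2]])
def ray(c,uv):
    f,cx,cy,V=c; d=V[:3,:3].T@np.array([(uv[0]-cx)/f,-(uv[1]-cy)/f,-1]); return -V[:3,:3].T@V[:3,3],d
def onz(c,uv,z):
    o,d=ray(c,uv); return o+d*(z-o[2])/d[2]
def tri(cs,uvs,p0=(.6,0,.01)):
    r=least_squares(lambda p:np.concatenate([proj(c,p)-u for c,u in zip(cs,uvs)]),p0); return r.x,np.abs(r.fun).max()
def to(p,yaw=None):
    "shift in tool axes to the world point p (TCP); yaw = turn about tool z bringing tool x to world heading"
    T=tool(); d=T[:3,:3].T@(np.asarray(p)-T[:3,3])
    print("tcp",T[:3,3].round(4),"heading",round(np.arctan2(T[1,0],T[0,0]),3),"tilt",np.degrees(np.arccos(-T[2,2])).round(2),"shift",d.round(4))
    return d
E
python3 - <<'E'
from h import *
S,Tp=cv2.imread("pics/scene0.png"),cv2.imread("pics/top0.png"); cs=[cam("scene"),cam("top")]
def cen(img,uv,lo,hi,r=22):
    u,v=uv; h=cv2.cvtColor(img,cv2.COLOR_BGR2HSV)[v-r:v+r,u-r:u+r]; m=cv2.inRange(h,lo,hi)
    n,l,s,c=cv2.connectedComponentsWithStats(m); k=1+s[1:,4].argmax(); pts=cv2.convexHull(np.argwhere(l==k)[:,::-1].astype(np.int32))
    M=cv2.moments(pts); return np.array([M["m10"]/M["m00"]+u-r,M["m01"]/M["m00"]+v-r]),s[k]
for n,a,b,lo,hi in [("blue",(297,271),(250,232),(105,120,40),(130,255,255)),("cutter",(204,271),(204,164),(170,120,60),(180,255,255)),
  ("brass",(243,315),(189,223),(15,140,120),(30,255,255)),("nut",(369,182),(383,225),(0,0,150),(180,45,255)),("arbor",(258,212),(288,158),(0,0,20),(180,80,110)),("black",(330,214),(324,217),(0,0,0),(180,255,50))]:
    try:
        u,s1=cen(S,a,lo,hi); w,s2=cen(Tp,b,lo,hi); p,e=tri(cs,[u,w]); print(n,u.round(1),s1,w.round(1),s2,p.round(4),e.round(2))
    except Exception as x: print(n,x)
cv2.imwrite("pics/crop.png",np.hstack([cv2.resize(i,(400,400),interpolation=cv2.INTER_CUBIC) for i in (S[172:252,220:300],Tp[118:198,248:328])]))
E
```

```text
blue [296.  269.9] [ 11  13  21  17 184] [249.1 232. ] [ 13  13  17  19 196] [0.4474 0.1037 0.0115] 0.17
cutter attempt to get argmax of an empty sequence
brass attempt to get argmax of an empty sequence
nut [368.1 181.1] [ 13  13  18  18 214] [383.1 225.1] [ 15  15  15  15 121] [ 0.4584 -0.2485  0.0138] 0.34
arbor [258.1 210.7] [  6   4  33  31 626] [287.9 157.7] [  5   6  35  32 833] [ 6.429e-01 -5.000e-04  6.000e-03] 0.39
black [335.3 220. ] [25 26  6  4  6] [327.6 224.3] [23 28  6  3  6] [ 0.4667 -0.1016 -0.0152] 1.48
```

View pics/crop.png

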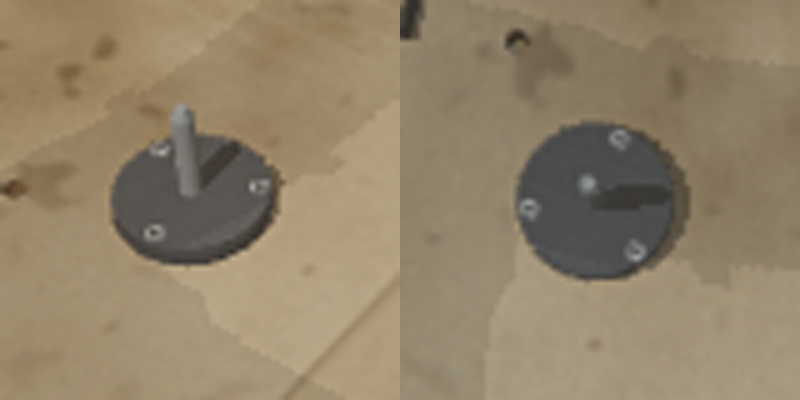

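The crop shows the post foot at about scene (258,210.4), the post top at scene (256,193.6) and top view (285.4,154.8). I'll go above the blue ring by way of the arbor.

```bash
python3 - <<'E'
from h import *
cs=[cam("scene"),cam("top")]
for n,a,b in [("cutter",(203.5,269.5),(204,164)),("brass",(243,314.5),(189,222.5)),("posttop",(256,193.6),(285.4,154.8)),("black",(330,213.5),(324,217)),("collet",(308,154),(379.5,150))]:
    print(n,*[x.round(4) for x in tri(cs,[np.array(a),np.array(b)])])
d=to((.643,-.0,.20))
to((.4474,.1037,.12))
E
```

```text
cutter [0.628  0.2203 0.0088] 0.2712
brass [0.4746 0.2605 0.0074] 0.1307
posttop [0.6402 0.0027 0.0713] 0.1169
black [ 0.4825 -0.0937  0.0069] 0.0918
collet [ 0.6555 -0.2438  0.0243] 0.0982
tcp [ 0.1641 -0.6543  0.2306] heading 0.246 tilt 0.08 shift [ 0.6237 -0.5181  0.0312]
tcp [ 0.1641 -0.6543  0.2306] heading 0.246 tilt 0.08 shift [ 0.4592 -0.6662  0.1114]
```

Units first: shifts go in shares of 50 mm and turns go in units of 0.25 rad. So 0.031 m is 0.62, -0.026 m is -0.52.

```bash
python3 nudge.py '[0.6, -0.5, 0.02, 0, 1, 0.62, -0.52, 0.02, 0, 1, 0.62, -0.52, 0.02, 0, 1, 0.62, -0.52, 0.02, 0, 1, 0.62, -0.52, 0.02, 0, 1, 0.62, -0.52, 0.02, 0, 1, 0.62, -0.52, 0.02, 0, 1, 0.62, -0.52, 0.02, 0, 1, 0.62, -0.52, 0.02, 0, 1, 0.62, -0.52, 0.02, 0, 1, 0.62, -0.52, 0.02, 0, 1, 0.62, -0.52, 0.02, 0, 1, 0.62, -0.52, 0.02, 0, 1, 0.62, -0.52, 0.02, 0, 1, 0.62, -0.52, 0.02, 0, 1, 0.62, -0.52, 0.02, 0, 1, 0.62, -0.52, 0.02, 0, 1, 0.62, -0.52, 0.02, 0, 1, 0.62, -0.52, 0.02, 0, 1, 0.62, -0.52, 0.02, 0, 1]' 30
python3 - <<'E'
from h import *
T=tool();I=vision.read_camera("wrist");np.save("pics/T1.npy",T);cv2.imwrite("pics/w1.png",I)
c=cam("wrist",T);print(proj(c,(.641,.001,.072)),proj(c,(.641,.001,.014)))
to((.641,.001,.15));to((.4474,.1037,.12))
E
```

```text
t: 2.15
eef_pos: [0.639, 0.0005, 0.211]
tool_rot: [0.0, 0.992, 0.122, -0.0]
contact_force: [0.4, 0.1, 0.2]
gripper_width: 0.998
grasp_force: 0.0
[325.19922631 184.19066173] [325.11055236 171.2656848 ]
tcp [0.6419 0.0091 0.211 ] heading 0.253 tilt 0.35 shift [-0.0032  0.0078  0.0609]
tcp [0.6419 0.0091 0.211 ] heading 0.253 tilt 0.35 shift [-0.165 -0.14   0.091]
```

View pics/w1.png

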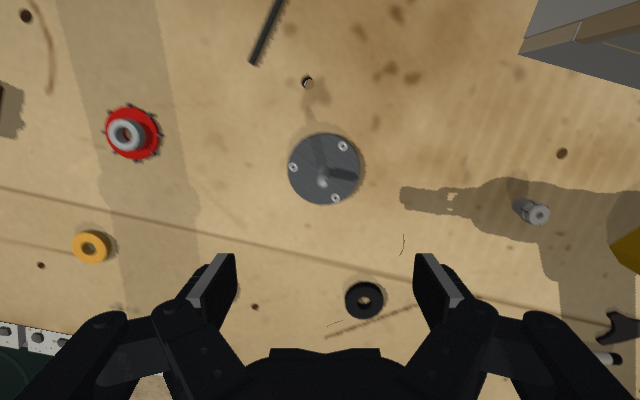

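The wrist view shows the arbor base at about (325,168), with the post top at (322,182) against a predicted (325,184). The arm was still settling, so I'll let it settle, retake the picture and shift for a second view.

```bash
cat >> h.py <<'E'
def snap(name):
    T=tool(); I=vision.read_camera("wrist"); np.save(f"pics/{name}.npy",T); cv2.imwrite(f"pics/{name}.png",I); return I,cam("wrist",T)
def blob(I,lo,hi,near,hsv=True):
    "hull centre of the colour blob nearest to a pixel"
    m=cv2.inRange(cv2.cvtColor(I,cv2.COLOR_BGR2HSV),lo,hi); n,l,s,c=cv2.connectedComponentsWithStats(m)
    k=min((k for k in range(1,n) if s[k,4]>60),key=lambda k:np.hypot(*(c[k]-near))); h=cv2.convexHull(np.argwhere(l==k)[:,::-1].astype(np.int32))
    M=cv2.moments(h); return np.array([M["m10"],M["m01"]])/M["m00"],s[k]
E
python3 nudge.py '[0, 0, 0, 0, 1, 0, 0, 0, 0, 1, 0, 0, 0, 0, 1]'
python3 -c "
from h import *
snap('w2')"
python3 nudge.py '[-0.8, -0.6, 0.2, 0, 1, -0.8, -0.6, 0.2, 0, 1, 0, 0, 0, 0, 1, 0, 0, 0, 0, 1, 0, 0, 0, 0, 1]'
python3 - <<'E'
from h import *
I,c2=snap('w3'); J=cv2.imread('pics/w2.png'); c1=cam("wrist",np.load("pics/w2.npy"))
for c in(c1,c2): print(proj(c,(.641,.001,.072)),proj(c,(.641,.001,.014)))
out=[]
for X,c in((J,c1),(I,c2)):
    u,v=proj(c,(.641,.001,.05)).astype(int); u=max(40,min(600,u));v=max(40,min(360,v)); print(u,v)
    out.append(cv2.resize(X[v-40:v+40,u-40:u+40],(400,400),interpolation=cv2.INTER_CUBIC))
cv2.imwrite("pics/crop2.png",np.hstack(out))
to((.4474,.1037,.12))
E
```

```text
t: 2.5
eef_pos: [0.6378, -0.0027, 0.2111]
tool_rot: [0.001, 0.993, 0.121, -0.0]
contact_force: [-0.1, -0.7, 0.3]
gripper_width: 1.001
grasp_force: 0.0
t: 3.05
eef_pos: [0.5493, 0.0361, 0.1926]
tool_rot: [0.0, 0.993, 0.122, 0.001]
contact_force: [0.7, -0.5, -0.2]
gripper_width: 0.999
grasp_force: 0.0
[322.10627079 182.08315771] [322.46636505 169.45558938]
[393.09411472  98.16013685] [380.69062176  99.20839979]
322 176
387 98
tcp [0.5495 0.0362 0.1925] heading 0.244 tilt 0.13 shift [-0.083  -0.0902  0.0723]
```

View pics/crop2.png

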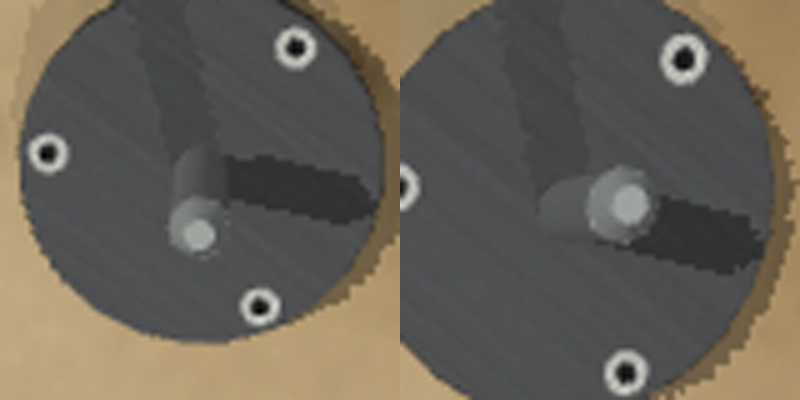

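The post top is at wrist pixels (321.8,182.8) and (392.8,98.6). Both are within 0.7 px of the predictions for (0.641,0.001,0.072), so the arbor position is confirmed. Next I'll go over the blue ring.

```bash
python3 nudge.py '[-0.6, -0.6, 0.36, 0, 0.8, -0.6, -0.6, 0.36, 0, 0.8, -0.46, -0.6, 0.36, 0, 0.8, 0, 0, 0, 0, 0.8, 0, 0, 0, 0, 0.8, 0, 0, 0, 0, 0.8]'
cat > look.py <<'E'
from h import *
import sys
RNG=dict(blue=((100,110,30),(130,255,255)),brass=((14,120,80),(32,255,255)),cutter=((170,110,50),(180,255,255)),nut=((0,0,130),(180,60,255)))
def look(n,xy,ztop,name):
    I,c=snap(name); g=proj(c,(*xy,ztop)); u,s=blob(I,*RNG[n],g); print("pred",g.round(1),"seen",u.round(1),s,"->",onz(c,u,ztop).round(4)); return I,c,u
if __name__=="__main__":
    n,x,y,zt,name,zg=sys.argv[1],*map(float,sys.argv[2:5]),sys.argv[5],float(sys.argv[6])
    I,c,u=look(n,(x,y),zt,name); p=onz(c,u,zt); to((p[0],p[1],zg))
E
python3 look.py blue .4474 .1037 .012 b1 .003
```

```text
t: 3.7
eef_pos: [0.4477, 0.1039, 0.1384]
tool_rot: [-0.0, 0.993, 0.122, 0.001]
contact_force: [-1.0, -0.2, 0.2]
gripper_width: 0.799
grasp_force: 0.0
pred [325.3 190.6] seen [325.5 190.7] [ 298  164   56   55 2156] -> [0.4473 0.1035 0.012 ]
tcp [0.4476 0.1038 0.1384] heading 0.244 tilt 0.12 shift [-0.0006  0.0002  0.1354]
```

View pics/b1.png

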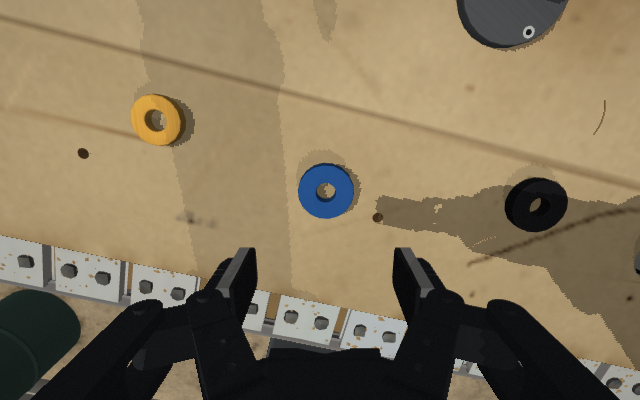

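The wrist view shows the blue ring at (325,191), centred between the fingers, with brass at (158,120) and black at (536,204), both well clear. I'll descend and grip.

To row units: 0.04 m is 0.8, 0.035 m is 0.7.

```bash
python3 nudge.py '[0, 0, 0.8, 0, 0.8, 0, 0, 0.8, 0, 0.8, 0, 0, 0.7, 0, 0.75, 0, 0, 0.3, 0, 0.75, 0, 0, 0.09, 0, 0.75, 0, 0, 0, 0, 0.3, 0, 0, 0, 0, 0.3, 0, 0, 0, 0, 0.3, 0, 0, 0, 0, 0.3, 0, 0, 0, 0, 0.3]' 40
python3 -c "
from h import *
to((.641,.001,.14))"
```

```text
t: 4.75
eef_pos: [0.446, 0.1044, 0.0037]
tool_rot: [-0.0, 0.992, 0.123, 0.001]
contact_force: [-0.5, 1.6, -0.6]
gripper_width: 0.586
grasp_force: 41.5
tcp [0.446  0.1044 0.0037] heading 0.246 tilt 0.07 shift [ 0.1641  0.1477 -0.1361]
```

To row units: -0.04 m is -0.8, 0.033 m is 0.66.

```bash
python3 nudge.py '[0, 0, -0.6, 0, 0.3, 0, 0, -0.8, 0, 0.3, 0, 0, -0.8, 0, 0.3, 0.54, 0.48, -0.4, 0, 0.3, 0.66, 0.6, 0, 0, 0.3, 0.66, 0.6, 0, 0, 0.3, 0.66, 0.6, 0, 0, 0.3, 0.54, 0.48, 0, 0, 0.3, 0.2, 0.194, 0, 0, 0.3, 0, 0, 0, 0, 0.3, 0, 0, 0, 0, 0.3, 0, 0, 0, 0, 0.3]'
python3 - <<'E'
from h import *
I,c=snap('b2'); d=to((.640,.001,.02))
cv2.imwrite("pics/b2c.png",cv2.resize(I[90:330,170:470],(600,480)))
E
```

```text
t: 5.95
eef_pos: [0.6381, 0.0022, 0.1332]
tool_rot: [-0.0, 0.992, 0.124, -0.001]
contact_force: [-0.1, 0.7, -0.4]
gripper_width: 0.582
grasp_force: 42.1
tcp [0.6383 0.0021 0.1333] heading 0.248 tilt 0.05 shift [0.0014 0.0016 0.1133]
```

View pics/b2c.png

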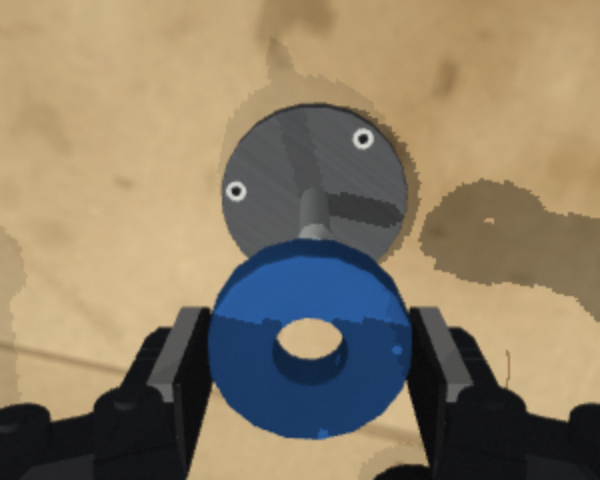

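The ring is held between the fingers. Its bore is at crop (310,350), or pixel (325,265), and the post top at crop (315,232), or (327.5,206). I'll work out the bore's offset from the post.

```bash
python3 - <<'E'
from h import *
T=np.load('pics/b2.npy');c=cam("wrist",T);I=cv2.imread('pics/b2.png')
u,s=blob(I,(100,110,20),(130,255,255),(325,265));print(u,s)
print("bore",onz(c,(325,265),.1436).round(4),"outer",onz(c,u,.138).round(4),"post",onz(c,(327.5,205.5),.072).round(4))
E
```

```text
[324.31961259 259.41503694] [ 273  209  103  101 7560]
bore [0.6382 0.0025 0.1436] outer [0.6381 0.0029 0.138 ] post [0.6451 0.0024 0.072 ]
```

```bash
python3 nudge.py '[0.04, 0.032, 0, 0, 0.3, 0, 0, 0.4, 0, 0.3, 0, 0, 0.6, 0, 0.3, 0, 0, 0.5, 0, 0.3, 0, 0, 0.4, 0, 0.3, 0, 0, 0.28, 0, 0.3, 0, 0, 0.1, 0, 0.3, 0, 0, 0, 0, 0.3, 0, 0, 0, 0, 0.3]'
```

```text
t: 6.9
eef_pos: [0.6427, -0.0002, 0.0202]
tool_rot: [0.0, 0.992, 0.123, 0.001]
contact_force: [-0.1, -0.3, -0.2]
gripper_width: 0.585
grasp_force: 42.1
```

```bash
python3 nudge.py '[0, 0, 0.03, 0, 0.3, 0, 0, 0, 0, 0.3, 0, 0, 0, 0, 0.75, 0, 0, 0, 0, 0.75, 0, 0, 0, 0, 0.75, 0, 0, -0.4, 0, 0.75, 0, 0, -0.8, 0, 0.75, 0, 0, -0.8, 0, 0.75, 0, 0, -0.6, 0, 0.75, 0, 0, 0, 0, 0.75, 0, 0, 0, 0, 0.75]'
python3 - <<'E'
from h import *
I,c=snap('b3'); to((.628,.2203,.12))
u,s=blob(I,(100,110,20),(130,255,255),proj(c,(.641,.001,.028)));print(u,s,onz(c,u,.026).round(4))
print("post exp",proj(c,(.641,.001,.072)))
cv2.imwrite("pics/b3c.png",cv2.resize(I[90:290,220:430],(420,400)))
E
```

```text
t: 8.0
eef_pos: [0.6423, -0.0004, 0.1484]
tool_rot: [0.0, 0.992, 0.123, 0.001]
contact_force: [0.3, -0.6, -0.4]
gripper_width: 0.749
grasp_force: 0.0
tcp [ 6.414e-01 -5.000e-04  1.472e-01] heading 0.246 tilt 0.05 shift [ 0.0407 -0.2174  0.0271]
[324.31744436 190.27561008] [ 296  162   57   57 2055] [6.43e-01 6.00e-04 2.60e-02]
post exp [323.11492235 208.87631967]
```

View pics/b3c.png

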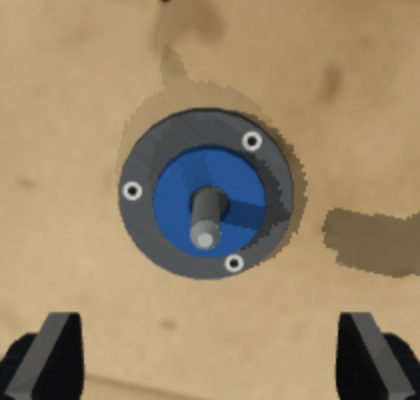

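The blue ring (crop centre about (210,202)) lies flat round the post on the base. Now the cutter.

To row units: -0.037 m is -0.74, -0.036 m is -0.72.

```bash
python3 nudge.py '[0.14, -0.72, 0.08, 0, 0.6, 0.14, -0.72, 0.08, 0, 0.6, 0.14, -0.72, 0.08, 0, 0.6, 0.14, -0.72, 0.08, 0, 0.6, 0.14, -0.72, 0.08, 0, 0.6, 0.12, -0.74, 0.14, 0, 0.6, 0, 0, 0, 0, 0.6, 0, 0, 0, 0, 0.6, 0, 0, 0, 0, 0.6]'
python3 look.py cutter .628 .2203 .006 c1 .01
python3 - <<'E'
from h import *
I=cv2.imread('pics/c1.png'); cv2.imwrite("pics/c1c.png",cv2.resize(I[90:330,220:430],(420,480)))
c=cam("wrist",np.load("pics/c1.npy"));print([onz(c,(325,195),z).round(4) for z in(.006,.02)])
E
```

```text
t: 8.95
eef_pos: [0.6287, 0.2184, 0.1195]
tool_rot: [0.001, 0.993, 0.122, -0.001]
contact_force: [-0.1, -0.3, 0.3]
gripper_width: 0.601
grasp_force: 0.0
[array([0.6275, 0.2181, 0.006 ]), array([0.6316, 0.2192, 0.02  ])]Traceback (most recent call last):
  File "look.py", line 8, in <module>
    I,c,u=look(n,(x,y),zt,name); p=onz(c,u,zt); to((p[0],p[1],zg))
          ~~~~^^^^^^^^^^^^^^^^^
  File "look.py", line 5, in look
    I,c=snap(name); g=proj(c,(*xy,ztop)); u,s=blob(I,*RNG[n],g); print("pred",g.round(1),"seen",u.round(1),s,"->",onz(c,u,ztop).round(4)); return I,c,u
                                              ~~~~^^^^^^^^^^^^^
  File "h.py", line 29, in blob
    k=min((k for k in range(1,n) if s[k,4]>60),key=lambda k:np.hypot(*(c[k]-near))); h=cv2.convexHull(np.argwhere(l==k)[:,::-1].astype(np.int32))
ValueError: min() iterable argument is empty
```

View pics/c1c.png

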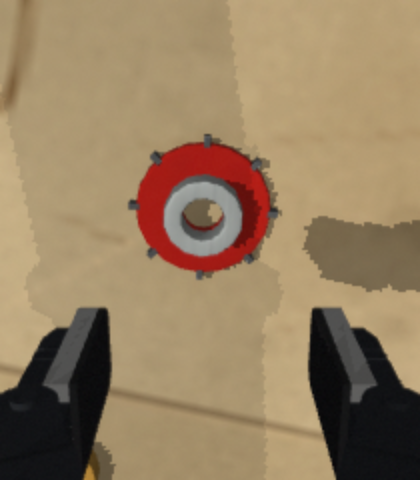

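The cutter's disc centre is at about (322,193.5) and its hub bore top at about (321.3,196.5).

```bash
sed -i 's/cutter=((170,110,50),(180,255,255))/cutter=((0,150,50),(8,255,255))/' look.py
python3 - <<'E'
from look import *
I=cv2.imread('pics/c1.png');c=cam("wrist",np.load("pics/c1.npy"))
u,s=blob(I,*RNG["cutter"],(322,195));print(u,s,onz(c,u,.006).round(4),"hub",onz(c,(321.3,196.5),.02).round(4))
p=onz(c,u,.006);to((p[0],p[1],.010))
E
```

```text
[321.16575187 193.15101617] [ 288  161   67   65 2077] [0.6283 0.2218 0.006 ] hub [0.6296 0.2218 0.02  ]
tcp [0.629  0.218  0.1199] heading 0.244 tilt 0.11 shift [ 0.0004 -0.004   0.1098]
```

To row units: -0.004 m is -0.08, 0.001 m is 0.02.

```bash
python3 nudge.py '[0.02, -0.08, 0.4, 0, 0.6, 0, 0, 0.8, 0, 0.6, 0, 0, 0.6, 0, 0.6, 0, 0, 0.3, 0, 0.6, 0, 0, 0.09, 0, 0.6, 0, 0, 0, 0, 0.6, 0, 0, 0, 0, 0.2, 0, 0, 0, 0, 0.2, 0, 0, 0, 0, 0.2, 0, 0, 0, 0, 0.2]' 40
python3 -c "
from h import *
to((.641,.001,.15))"
```

```text
t: 10.0
eef_pos: [0.6304, 0.2246, 0.0132]
tool_rot: [-0.0, 0.992, 0.122, 0.002]
contact_force: [-0.1, -0.8, 7.5]
gripper_width: 0.363
grasp_force: 40.0
tcp [0.6304 0.2246 0.0132] heading 0.246 tilt 0.19 shift [-0.0436  0.2194 -0.1369]
```

To row units: 0.008 m is 0.16, -0.001 m is -0.02.

```bash
python3 nudge.py '[0, 0, -0.4, 0, 0.2, 0, 0, -0.8, 0, 0.2, 0, 0, -0.8, 0, 0.2, 0, 0, -0.7, 0, 0.2, -0.14, 0.72, 0, 0, 0.2, -0.14, 0.72, 0, 0, 0.2, -0.14, 0.72, 0, 0, 0.2, -0.14, 0.72, 0, 0, 0.2, -0.14, 0.72, 0, 0, 0.2, -0.12, 0.6, 0, 0, 0.2, -0.02, 0.16, 0, 0, 0.2, 0, 0, 0, 0, 0.2, 0, 0, 0, 0, 0.2, 0, 0, 0, 0, 0.2]'
python3 - <<'E'
from look import *
I,c=snap('c2'); T=np.load('pics/c2.npy'); to((.641,.001,.0412))
u,s=blob(I,*RNG["cutter"],proj(c,T[:3,3]));print(u,s,onz(c,u,T[2,3]-.0072).round(4))
cv2.imwrite("pics/c2c.png",cv2.resize(I[130:330,220:430],(420,400)))
E
```

```text
t: 11.4
eef_pos: [0.6411, 0.0053, 0.1464]
tool_rot: [-0.001, 0.992, 0.124, 0.0]
contact_force: [0.2, 0.7, -2.1]
gripper_width: 0.362
grasp_force: 40.2
tcp [0.6411 0.0051 0.1463] heading 0.249 tilt 0.06 shift [-0.0011  0.004   0.1051]
[324.44851995 264.73423423] [310 260  30  12 137] [0.6315 0.0035 0.1392]
```

View pics/c2c.png

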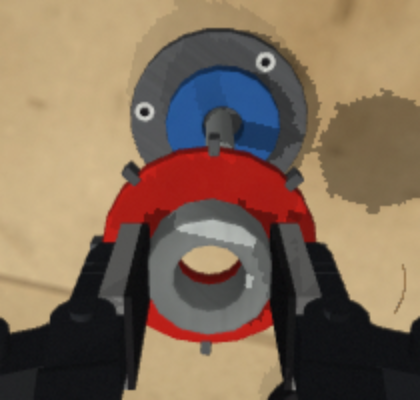

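The cutter is held level by its hub; the bore top is at crop (209.5,278), or pixel (324.7,269).

```bash
python3 - <<'E'
from h import *
c=cam("wrist",np.load("pics/c2.npy"));p=onz(c,(324.7,269),.1531);print(p.round(4))
T=tool();print("shift",(T[:3,:3].T@(np.array([.641,.001,0])-[p[0],p[1],0])).round(4))
E
```

```text
[0.6369 0.0047 0.1531]
shift [ 0.0031  0.0046 -0.    ]
```

To row units: 0.004 m is 0.08, 0.003 m is 0.06.

```bash
python3 nudge.py '[0.04, 0.08, 0, 0, 0.2, 0, 0, 0.4, 0, 0.2, 0, 0, 0.5, 0, 0.2, 0, 0, 0.5, 0, 0.2, 0, 0, 0.4, 0, 0.2, 0, 0, 0.2, 0, 0.2, 0, 0, 0.06, 0, 0.2, 0, 0, 0, 0, 0.2, 0, 0, 0, 0, 0.2]'
```

```text
t: 12.35
eef_pos: [0.645, -0.0006, 0.0443]
tool_rot: [0.0, 0.992, 0.123, 0.001]
contact_force: [-0.4, -0.9, -1.7]
gripper_width: 0.36
grasp_force: 40.2
```

```bash
python3 nudge.py '[0, 0, 0.04, 0, 0.2, 0, 0, 0, 0, 0.2, 0, 0, 0, 0, 0.2, 0, 0, 0, 0, 0.65, 0, 0, 0, 0, 0.65, 0, 0, 0, 0, 0.65, 0, 0, -0.4, 0, 0.65, 0, 0, -0.8, 0, 0.65, 0, 0, -0.9, 0, 0.65, 0, 0, 0, 0, 0.65, 0, 0, 0, 0, 0.65, 0, 0, 0, 0, 0.65]'
python3 - <<'E'
from look import *
I,c=snap('c3'); to((.4746,.2605,.12))
u,s=blob(I,*RNG["cutter"],proj(c,(.641,.001,.03)));print(u,s,onz(c,u,.034).round(4),onz(c,u,.03).round(4))
cv2.imwrite("pics/c3c.png",cv2.resize(I[90:290,220:430],(420,400)))
E
```

```text
t: 13.55
eef_pos: [0.6433, -0.001, 0.1452]
tool_rot: [0.0, 0.992, 0.123, -0.001]
contact_force: [0.3, 0.6, -0.9]
gripper_width: 0.649
grasp_force: 0.0
tcp [ 0.6431 -0.001   0.1447] heading 0.246 tilt 0.15 shift [-0.0997 -0.2946  0.0251]
[324.61554011 196.36163289] [ 291  165   68   64 2061] [ 0.6414 -0.0009  0.034 ] [ 0.6403 -0.0012  0.03  ]
```

View pics/c3c.png

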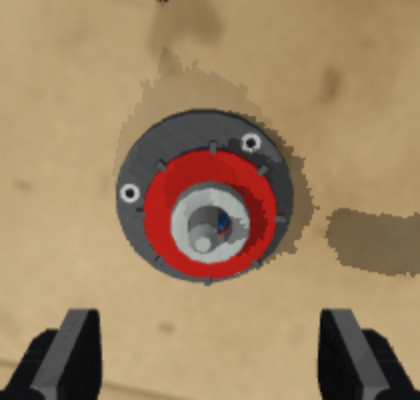

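The cutter sits flat on the blue ring with the post through its hub. Now the brass spacer.

To row units: -0.036 m is -0.72, -0.012 m is -0.24.

```bash
python3 nudge.py '[-0.24, -0.72, 0.06, 0, 0.7, -0.24, -0.72, 0.06, 0, 0.7, -0.24, -0.72, 0.06, 0, 0.7, -0.24, -0.72, 0.06, 0, 0.7, -0.24, -0.72, 0.06, 0, 0.7, -0.24, -0.72, 0.06, 0, 0.7, -0.24, -0.72, 0.06, 0, 0.7, -0.24, -0.72, 0.06, 0, 0.7, -0.06, -0.12, 0.02, 0, 0.7, 0, 0, 0, 0, 0.7, 0, 0, 0, 0, 0.7, 0, 0, 0, 0, 0.7]'
python3 look.py brass .4746 .2605 .010 r1 .006
```

```text
t: 14.8
eef_pos: [0.4775, 0.2585, 0.1208]
tool_rot: [0.001, 0.993, 0.121, -0.0]
contact_force: [0.9, 0.5, 0.2]
gripper_width: 0.702
grasp_force: 0.0
pred [322.1 197.2] seen [321.  197.5] [ 296  173   51   50 1715] -> [0.4741 0.2614 0.01  ]
tcp [0.4776 0.2586 0.121 ] heading 0.243 tilt 0.05 shift [-0.0027 -0.0036  0.115 ]
```

To row units: 0.04 m is 0.8, 0.033 m is 0.66.

```bash
python3 nudge.py '[-0.054, -0.072, 0.4, 0, 0.7, 0, 0, 0.8, 0, 0.7, 0, 0, 0.66, 0, 0.65, 0, 0, 0.3, 0, 0.65, 0, 0, 0.1, 0, 0.65, 0, 0, 0, 0, 0.65, 0, 0, 0, 0, 0.3, 0, 0, 0, 0, 0.3, 0, 0, 0, 0, 0.3, 0, 0, 0, 0, 0.3]' 40
python3 -c "
from h import *
to((.641,.001,.15))"
```

```text
t: 15.85
eef_pos: [0.4758, 0.2673, 0.0126]
tool_rot: [-0.003, 0.992, 0.123, 0.004]
contact_force: [-2.5, 3.5, 19.8]
gripper_width: 0.306
grasp_force: 16.3
tcp [0.4758 0.2673 0.0126] heading 0.247 tilt 0.55 shift [ 0.0962  0.298  -0.1379]
```

The grip went wrong: 26 mm opening and 20 N upward. I'll open, rise and look.

To row units: -0.04 m is -0.8, -0.03 m is -0.6.

```bash
python3 nudge.py '[0, 0, -0.02, 0, 0.8, 0, 0, 0, 0, 0.8, 0, 0, 0, 0, 0.8, 0, 0, -0.6, 0, 0.8, 0, 0, -0.8, 0, 0.8, 0, 0, -0.8, 0, 0.8, 0, 0, 0, 0, 0.8, 0, 0, 0, 0, 0.8, 0, 0, 0, 0, 0.8]'
python3 look.py brass .4746 .2605 .010 r2 .006; cd pics; python3 -c "
import cv2;cv2.imwrite('r2c.png',cv2.resize(cv2.imread('r2.png')[90:330,200:450],(500,480)))"
```

```text
t: 16.75
eef_pos: [0.4724, 0.2623, 0.1182]
tool_rot: [0.001, 0.992, 0.122, -0.001]
contact_force: [0.1, 0.1, 0.4]
gripper_width: 0.795
grasp_force: 0.0
pred [327.7 193.5] seen [329.2 193.3] [ 304  168   51   51 1772] -> [0.4751 0.2593 0.01  ]
tcp [0.4722 0.2623 0.1178] heading 0.246 tilt 0.15 shift [0.0023 0.0035 0.1118]
```

View pics/r2c.png

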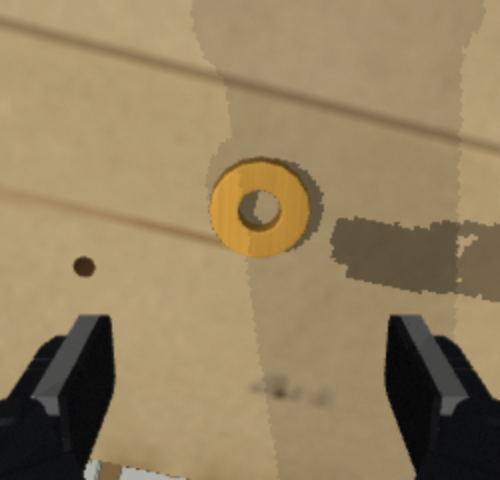

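The brass ring is flat and unharmed at (329,193); the fingers slid over its top because I was too high. I'll go lower, as I did for the blue one.

To row units: 0.04 m is 0.8, 0.033 m is 0.66.

```bash
python3 nudge.py '[0.046, 0.07, 0.4, 0, 0.7, 0, 0, 0.8, 0, 0.7, 0, 0, 0.66, 0, 0.65, 0, 0, 0.3, 0, 0.65, 0, 0, 0.12, 0, 0.65, 0, 0, 0, 0, 0.65, 0, 0, 0, 0, 0.65]' 40
python3 -c "
from h import *
to((.4751,.2593,.002))"
```

```text
t: 17.5
eef_pos: [0.4769, 0.2609, 0.0062]
tool_rot: [-0.0, 0.992, 0.123, 0.001]
contact_force: [-0.4, 0.3, 0.2]
gripper_width: 0.651
grasp_force: 0.0
tcp [0.4769 0.2609 0.0062] heading 0.246 tilt 0.1 shift [-0.0021  0.0011  0.0042]
```

```bash
python3 nudge.py '[-0.04, 0.02, 0.08, 0, 0.65, 0, 0, 0, 0, 0.65, 0, 0, 0, 0, 0.45, 0, 0, 0, 0, 0.3, 0, 0, 0, 0, 0.3, 0, 0, 0, 0, 0.3]' 40
python3 -c "
from h import *
to((.641,.001,.15))"
```

```text
t: 18.1
eef_pos: [0.4747, 0.2588, 0.002]
tool_rot: [0.0, 0.992, 0.122, 0.0]
contact_force: [-1.6, -1.3, 6.1]
gripper_width: 0.486
grasp_force: 40.2
tcp [0.4747 0.2588 0.002 ] heading 0.245 tilt 0.04 shift [ 0.0988  0.2905 -0.1478]
```

```bash
python3 nudge.py '[0, 0, -0.4, 0, 0.3, 0, 0, -0.8, 0, 0.3, 0, 0, -0.8, 0, 0.3, 0, 0, -0.8, 0, 0.3, 0.24, 0.72, 0, 0, 0.3, 0.24, 0.72, 0, 0, 0.3, 0.24, 0.72, 0, 0, 0.3, 0.24, 0.72, 0, 0, 0.3, 0.24, 0.72, 0, 0, 0.3, 0.24, 0.72, 0, 0, 0.3, 0.24, 0.72, 0, 0, 0.3, 0.24, 0.6, 0, 0, 0.3, 0.05, 0.17, 0, 0, 0.3, 0, 0, 0, 0, 0.3, 0, 0, 0, 0, 0.3, 0, 0, 0, 0, 0.3]'
python3 - <<'E'
from look import *
I,c=snap('r3'); T=np.load('pics/r3.npy'); to((.641,.001,.050))
u,s=blob(I,*RNG["brass"],proj(c,T[:3,3]));print(u,s,onz(c,u,T[2,3]+.007).round(4))
E
```

```text
t: 19.7
eef_pos: [0.6399, 0.0033, 0.1413]
tool_rot: [-0.001, 0.992, 0.124, -0.0]
contact_force: [-0.3, -0.6, -0.5]
gripper_width: 0.482
grasp_force: 41.3
tcp [0.64   0.0031 0.1413] heading 0.249 tilt 0.04 shift [0.0005 0.0023 0.0913]
[324.49262046 260.7106522 ] [ 283  218   84   86 5180] [0.6403 0.0039 0.1483]
```

Brass is held centred. Lowering it.

To row units: 0.025 m is 0.5, 0.02 m is 0.4.

```bash
python3 nudge.py '[0.01, 0.05, 0, 0, 0.3, 0, 0, 0.4, 0, 0.3, 0, 0, 0.5, 0, 0.3, 0, 0, 0.4, 0, 0.3, 0, 0, 0.3, 0, 0.3, 0, 0, 0.18, 0, 0.3, 0, 0, 0, 0, 0.3, 0, 0, 0, 0, 0.3]'
```

```text
t: 20.55
eef_pos: [0.6423, -0.0011, 0.0528]
tool_rot: [0.0, 0.992, 0.123, 0.0]
contact_force: [-0.4, -0.4, 0.2]
gripper_width: 0.486
grasp_force: 41.3
```

To row units: -0.04 m is -0.8, -0.035 m is -0.7.

```bash
python3 nudge.py '[0, 0.02, 0.04, 0, 0.3, 0, 0, 0, 0, 0.3, 0, 0, 0, 0, 0.3, 0, 0, 0, 0, 0.7, 0, 0, 0, 0, 0.7, 0, 0, 0, 0, 0.7, 0, 0, -0.4, 0, 0.7, 0, 0, -0.8, 0, 0.7, 0, 0, -0.7, 0, 0.7, 0, 0, 0, 0, 0.7, 0, 0, 0, 0, 0.7, 0, 0, 0, 0, 0.7]'
python3 - <<'E'
from look import *
I,c=snap('r4'); to((.4584,-.2485,.14))
u,s=blob(I,*RNG["brass"],proj(c,(.641,.001,.06)));print(u,s,onz(c,u,.058).round(4))
S=vision.read_camera("scene")
cv2.imwrite("pics/r4c.png",np.hstack([cv2.resize(I[90:290,220:430],(420,400)),cv2.resize(S[165:245,220:296],(380,400),interpolation=cv2.INTER_CUBIC)]))
E
```

```text
t: 21.75
eef_pos: [0.6412, -0.0026, 0.1441]
tool_rot: [0.0, 0.992, 0.123, -0.001]
contact_force: [-0.4, -0.4, 0.1]
gripper_width: 0.703
grasp_force: 0.0
tcp [ 0.641  -0.0025  0.1438] heading 0.246 tilt 0.15 shift [-0.237   0.1942  0.0043]
[323.65122181 201.15894424] [ 297  174   55   55 1954] [ 0.6427 -0.0008  0.058 ]
```

View pics/r4c.png

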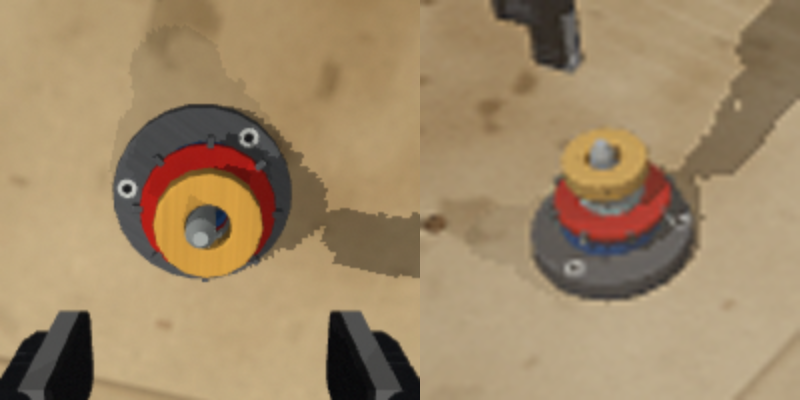

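Brass lies flat on the hub, with the post tip visible through its bore in both views. Now the nut.

To row units: -0.03 m is -0.6, 0.025 m is 0.5.

```bash
python3 nudge.py '[-0.6, 0.5, 0, 0, 0.8, -0.6, 0.5, 0, 0, 0.8, -0.6, 0.5, 0, 0, 0.8, -0.6, 0.5, 0, 0, 0.8, -0.6, 0.5, 0, 0, 0.8, -0.6, 0.5, 0, 0, 0.8, -0.6, 0.5, 0, 0, 0.8, -0.4, 0.3, 0, 0, 0.8, -0.14, 0.08, 0.06, 0, 0.8, 0, 0, 0, 0, 0.8, 0, 0, 0, 0, 0.8, 0, 0, 0, 0, 0.8]'
python3 look.py nut .4584 -.2485 .028 n1 .006
python3 nudge.py '[0.3, 0, 0.4, 0, 0.8, 0.3, 0, 0.4, 0, 0.8, 0, 0, 0, 0, 0.8, 0, 0, 0, 0, 0.8, 0, 0, 0, 0, 0.8]'
python3 look.py nut .4584 -.2485 .028 n2 .006
python3 - <<'E'
from look import *
cs,us=[],[]
for n in("n1","n2"):
    c=cam("wrist",np.load(f"pics/{n}.npy"));I=cv2.imread(f"pics/{n}.png");u,s=blob(I,*RNG["nut"],proj(c,(.4584,-.2485,.028)));cs.append(c);us.append(u)
    x,y=u.astype(int); g=cv2.cvtColor(I,cv2.COLOR_BGR2GRAY); print(u, s)
print(tri(cs,us,(.46,-.25,.02)))
E
```

```text
t: 23.05
eef_pos: [0.4606, -0.2464, 0.1421]
tool_rot: [-0.0, 0.992, 0.124, 0.0]
contact_force: [0.5, 0.4, -0.0]
gripper_width: 0.803
grasp_force: 0.0
pred [327.  196.6] seen [325.7 194.3] [ 300  169   53   52 2048] -> [ 0.4602 -0.2468  0.028 ]
tcp [ 0.4605 -0.2465  0.1422] heading 0.249 tilt 0.04 shift [-0.0004  0.0002  0.1362]
t: 23.6
eef_pos: [0.4885, -0.2409, 0.1029]
tool_rot: [0.0, 0.992, 0.123, 0.0]
contact_force: [-0.7, -0.2, -1.4]
gripper_width: 0.802
grasp_force: 0.0
pred [325.3 245.3] seen [323.1 241.5] [ 295  214   56   56 2391] -> [ 0.4612 -0.246   0.028 ]
tcp [ 0.4885 -0.2411  0.103 ] heading 0.246 tilt 0.06 shift [-0.0277 -0.002   0.097 ]
[325.65856319 194.30021817] [ 300  169   53   52 2048]
[323.11836379 241.50164022] [ 295  214   56   56 2391]
(array([ 0.45823929, -0.24696565,  0.02150564]), np.float64(0.36731572556362835))
```

To row units: 0.03 m is 0.6, -0.02 m is -0.4.

```bash
python3 nudge.py '[-0.4, -0.02, 0, 0, 0.85, -0.2, -0.01, 0.2, 0, 0.85, 0, 0, 0.6, 0, 0.85, 0, 0, 0.6, 0, 0.85, 0, 0, 0.36, 0, 0.85, 0, 0, 0.12, 0, 0.85, 0, 0, 0, 0, 0.85, 0, 0, 0, 0, 0.6, 0, 0, 0, 0, 0.4, 0, 0, 0, 0, 0.4, 0, 0, 0, 0, 0.4]' 40
python3 -c "
from h import *
to((.641,.001,.19))"
```

```text
t: 24.75
eef_pos: [0.4598, -0.2471, 0.0098]
tool_rot: [0.001, 0.992, 0.122, 0.001]
contact_force: [-1.3, -0.2, 6.0]
gripper_width: 0.554
grasp_force: 40.2
tcp [ 0.4598 -0.2471  0.0098] heading 0.245 tilt 0.14 shift [ 0.2364 -0.1964 -0.1802]
```

```bash
python3 nudge.py '[0, 0, -0.4, 0, 0.4, 0, 0, -0.8, 0, 0.4, 0, 0, -0.8, 0, 0.4, 0, 0, -0.8, 0, 0.4, 0.6, -0.5, 0, 0, 0.4, 0.6, -0.5, 0, 0, 0.4, 0.6, -0.5, 0, 0, 0.4, 0.6, -0.5, 0, 0, 0.4, 0.6, -0.5, 0, 0, 0.4, 0.6, -0.5, 0, 0, 0.4, 0.6, -0.5, 0, 0, 0.4, 0.4, -0.32, 0, 0, 0.4, 0.12, -0.1, 0, 0, 0.4, 0, 0, 0, 0, 0.4, 0, 0, 0, 0, 0.4, 0, 0, 0, 0, 0.4]'
python3 - <<'E'
from look import *
I,c=snap('n3'); T=np.load('pics/n3.npy'); to((.641,.001,.0698))
zt=T[2,3]+.0182
u,s=blob(I,*RNG["nut"],proj(c,T[:3,3]+[0,0,.018]));print(u,s,onz(c,u,zt).round(4))
x,y=proj(c,T[:3,3]+[0,0,.018]).astype(int);print(x,y)
cv2.imwrite("pics/n3c.png",np.hstack([cv2.resize(I[130:330,220:430],(420,400)),cv2.resize(vision.read_camera("scene")[130:220,220:300],(356,400),interpolation=cv2.INTER_CUBIC)]))
E
```

```text
t: 26.35
eef_pos: [0.6394, -0.0013, 0.1482]
tool_rot: [0.001, 0.993, 0.121, -0.0]
contact_force: [-0.3, -0.1, -1.4]
gripper_width: 0.558
grasp_force: 42.3
tcp [ 0.6395 -0.0011  0.1483] heading 0.243 tilt 0.07 shift [ 0.002  -0.0018  0.0785]
[324.78882746 267.00519375] [ 282  220   89   96 4016] [ 0.6428 -0.      0.1664]
325 273
```

To row units: 0.002 m is 0.04, -0.0018 m is -0.036.

```bash
python3 nudge.py '[0.04, -0.036, 0.2, 0, 0.4, 0, 0, 0.4, 0, 0.4, 0, 0, 0.4, 0, 0.4, 0, 0, 0.16, 0, 0.4, 0, 0, 0, 0, 0.4, 0, 0, 0, 0, 0.4, 0, 0, 0, 0, 0.4]'
python3 - <<'E'
from h import *
to((.641,.001,.0698)); to((.641,.001,.0698))
E
```

```text
t: 27.15
eef_pos: [0.6425, 0.0032, 0.0913]
tool_rot: [0.0, 0.992, 0.123, 0.001]
contact_force: [0.1, -0.0, -1.7]
gripper_width: 0.555
grasp_force: 42.3
tcp [0.6425 0.0032 0.0913] heading 0.246 tilt 0.11 shift [-0.0021  0.0018  0.0215]
tcp [0.6425 0.0032 0.0913] heading 0.246 tilt 0.11 shift [-0.0021  0.0018  0.0215]
```

```bash
python3 nudge.py '[-0.03, 0.036, 0, 0, 0.4, 0, 0, 0, 0, 0.4, 0, 0, 0.12, 0, 0.4, 0, 0, 0.12, 0, 0.4, 0, 0, 0.12, 0, 0.4, 0, 0, 0, 0, 0.4, 0, 0, 0, 0, 0.4]'
```

```text
t: 27.85
eef_pos: [0.6406, 0.0011, 0.0718]
tool_rot: [-0.0, 0.992, 0.123, -0.0]
contact_force: [1.4, 0.8, -1.5]
gripper_width: 0.558
grasp_force: 42.3
```

Units first: shifts go in shares of 50 mm and turns go in units of 0.25 rad. So -0.04 m is -0.8, -0.02 m is -0.4.

```bash
python3 nudge.py '[0, 0, 0.036, 0, 0.4, 0, 0, 0, 0, 0.4, 0, 0, 0, 0, 0.4, 0, 0, 0, 0, 0.8, 0, 0, 0, 0, 0.8, 0, 0, 0, 0, 0.8, 0, 0, -0.4, 0, 0.8, 0, 0, -0.8, 0, 0.8, 0, 0, -0.8, 0, 0.8, 0, 0, 0, 0, 0.8, 0, 0, 0, 0, 0.8, 0, 0, 0, 0, 0.8]'
python3 - <<'E'
from look import *
I,c=snap('n4')
u,s=blob(I,*RNG["nut"],proj(c,(.641,.001,.085)));print(u,s,onz(c,u,.082).round(4))
cv2.imwrite("pics/n4c.png",np.hstack([cv2.resize(I[110:310,220:430],(420,400)),cv2.resize(vision.read_camera("scene")[165:245,220:296],(380,400),interpolation=cv2.INTER_CUBIC)]))
E
```

```text
t: 29.05
eef_pos: [0.6398, 0.0008, 0.1693]
tool_rot: [0.0, 0.992, 0.123, -0.001]
contact_force: [-0.0, -0.6, -0.7]
gripper_width: 0.8
grasp_force: 0.0
[323.78521996 202.95161582] [ 293  174   62   59 2613] [0.6395 0.0019 0.082 ]
```

View pics/n4c.png

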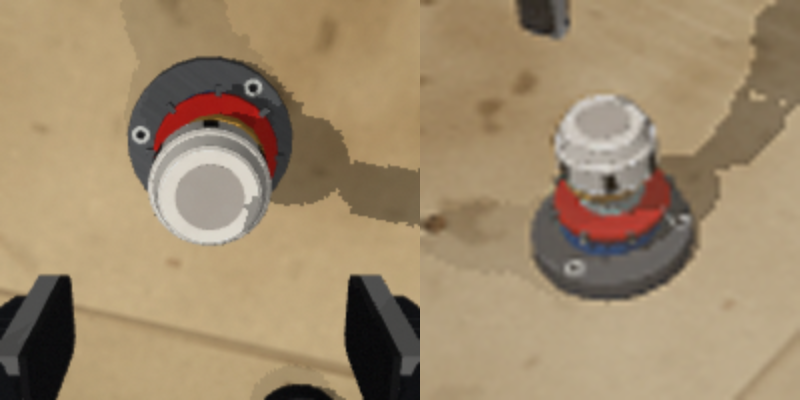

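The nut sits upright over the brass ring in both views. I'll check its height numerically with the scene and wrist calibrations.

```bash
python3 - <<'E'
from look import *
cs=cam("scene");cw=cam("wrist",np.load("pics/n4.npy"))
I=cv2.imread("pics/n4.png");S=vision.read_camera("scene")
a=np.linspace(0,2*np.pi,60)
for nm,z,r in [("nut top",.088,.025),("nut bot",.060,.025),("brass bot",.048,.022),("hub bot",.034,.017),("disc",.034,.03)]:
    q=np.array([proj(cs,(.641+r*np.cos(t),.001+r*np.sin(t),z)) for t in a]); w=np.array([proj(cw,(.641+r*np.cos(t),.001+r*np.sin(t),z)) for t in a])
    print(nm,"scene",q.min(0).round(1),q.max(0).round(1),"wrist",w.min(0).round(1),w.max(0).round(1))
h=cv2.cvtColor(S,cv2.COLOR_BGR2HSV)
for col in(252,257,261): print(col,[(y,*h[y,col].tolist()) for y in range(190,216,1)])
hc=cv2.cvtColor(I,cv2.COLOR_BGR2HSV); u,s=blob(S,(0,0,110),(180,60,255),(257,189)); print(u,s)
E
```

```text
nut top scene [245.5 181.4] [265.8 195.2] wrist [293.4 172.5] [357.5 233.3]
nut bot scene [246.8 189.6] [266.7 203.4] wrist [296.5 165.2] [354.1 220.5]
brass bot scene [248.5 193.8] [265.9 205.9] wrist [301.  165.9] [349.6 212.7]
hub bot scene [251.  199.1] [264.4 208.5] wrist [307.4 168.2] [343.2 202.8]
disc scene [245.9 195.6] [269.5 212.1] wrist [293.7 154.3] [356.9 215.4]
252 [(190, 16, 29, 167), (191, 17, 26, 176), (192, 17, 20, 200), (193, 16, 14, 204), (194, 16, 21, 181), (195, 17, 22, 182), (196, 15, 22, 182), (197, 15, 19, 184), (198, 15, 13, 199), (199, 16, 20, 162), (200, 18, 24, 158), (201, 17, 22, 160), (202, 19, 18, 160), (203, 19, 90, 127), (204, 18, 129, 123), (205, 30, 11, 142), (206, 3, 154, 162), (207, 3, 186, 163), (208, 3, 181, 162), (209, 3, 178, 163), (210, 3, 186, 177), (211, 4, 95, 126), (212, 20, 16, 93), (213, 23, 9, 114), (214, 112, 89, 103), (215, 120, 14, 89)]
257 [(190, 14, 29, 169), (191, 16, 29, 169), (192, 17, 25, 161), (193, 17, 20, 201), (194, 21, 12, 213), (195, 18, 23, 164), (196, 17, 23, 180), (197, 19, 23, 181), (198, 21, 15, 214), (199, 17, 20
[... 196 characters left out ...]
 176), (210, 2, 181, 175), (211, 3, 181, 180), (212, 3, 181, 152), (213, 1, 101, 88), (214, 116, 65, 78), (215, 110, 104, 98)]
261 [(190, 16, 28, 153), (191, 16, 19, 197), (192, 19, 20, 204), (193, 18, 15, 204), (194, 18, 22, 171), (195, 17, 24, 167), (196, 18, 23, 166), (197, 18, 23, 191), (198, 16, 27, 141), (199, 17, 28, 147), (200, 18, 26, 148), (201, 19, 24, 150), (202, 16, 25, 154), (203, 17, 97, 105), (204, 17, 69, 96), (205, 21, 17, 103), (206, 54, 12, 104), (207, 4, 122, 127), (208, 3, 180, 174), (209, 2, 181, 176), (210, 2, 181, 180), (211, 3, 136, 148), (212, 6, 144, 101), (213, 140, 12, 66), (214, 113, 79, 77), (215, 111, 41, 88)]
[256.64203612 193.5320197 ] [247 184  20  20 310]
```

```bash
python3 -c "
from station import bot, vision, monitor
print(bot.hand_in())"
```

```text
the job is handed in; nothing more can be done
None
```

The cutter set is stacked on the arbor in the order asked (blue spacer, cutter hub up, brass spacer, nut), each part seated flat by the camera checks, and I handed the job in at about 29 s; the brass spacer needed a second grip after the fingers slid over it, and the black spacer, collet, tape measure and marker were not touched.

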